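# Set and lock the hold-down stop of a tin stand

## Robot

A 7-joint arm with a two-finger parallel gripper is mounted at the origin on a cart in front of the work surface, level with it; the furniture and walls round the work are solid. World frame = base frame: x ahead of the robot, y to its left, z up, the work surface at z = 0. Lengths are in m, angles in rad, forces in N, time in s.
With the tool pointing down it reaches from about 0.4 to 0.85 m from the base axis. Payload 4.5 kg.
Tool frame: the origin (TCP) lies on the centre line of the jaws, within the pads' length; the fingertips stand 17 mm ahead of it and the grasp point (between the pads) lies 2 mm behind it (r.tip_reach is the distance from the TCP to the fingertips, in m); z points along the fingers, y is the line along which they close (so a half turn about z gives the same grasp; the last joint's range is limited). The gripper opens to 88 mm and grips with 3 to 60 N. Pads are 18 mm wide; open, the fingers measure 123 mm over their backs; the gripper's body (75 mm by 187 mm) begins 45 mm behind the grasp point.
Start: joints at [-1.3, 0.689, -0.195, 1.565, 0.157, 0.902, -0.215], TCP at [0.147, 0.608, 0.221] pointing down, gripper open.
Joint ranges: [-3.01, 3.01], [-0.46, 2.08], [-1.47, 1.51], [0.13, 2.56], [-1, 4.14], [0.04, 2.09], [-2.66, 2.66]. Speed limits (rad/s): [2.57, 2.57, 3.14, 3.14, 3.14, 3.14, 3.14].

## Interface

Orientations are given as a unit quaternion [x, y, z, w].
In Python, from plant import r gives the robot as it stands.
- The arm moves only by the tool step_arm, never from a script. Its argument "steps" is a list of rows, each a list of 7 numbers: the shift along the tool's x, y, z in cm, then the turn, a rotation vector about the tool's x, y, z in degrees, then the gripper's target within -1 to 1 (shut at 1, half-way at 0, fully open at -1). A call has 1 to 8 rows; each row shifts and turns the commanded pose from where the row before left it, along the tool's axes as they then stand; what a row does not reach is not made up. A row lasts 1/8 s, in which the tool goes at most 62.5 mm and 10.7 degrees, less where a joint would pass 70% of its speed; a pose out of reach is approached as far as the arm can. A call with a gripper value outside its range is refused whole. The fingers move at their own pace and stop on an object; "force" is the grip in N (left out, the last holds). Time passes only in rows, so rows that do not move let the fingers close. It gives the time, the measured TCP pose, the force, the opening and the grip force at its end, in the units of the state.
- r.get_state(): the state, without advancing time (a new reading comes with each control period).
- r.snapshot(name): name is "side" or "top"; returns a dict with "pixels" (480x640x3 uint8, red, green, blue), "fx", "fy", "cx", "cy" (pixels), "cam_to_world" (4x4, takes a point from camera to world coordinates). Camera axes: x right, y down, z forward; pixel columns grow to the right and rows downward; lengths in m; the calibration is good to about 2 mm. A picture is of the moment at which its call begins. There is no depth.
- r.finish_job(): hands the job in; it is judged then, once.
The state is a dict: "clock": time; "q": joint angles; "qd": joint speeds; "joint_torque": joint torques, N m; "tool_pos": TCP position; "eef_rot": TCP orientation; "contact_force": force on the tool from outside, world axes, zero at the start; "moment": the same for the moment, N m; "opening": opening from 0.0 (shut) to 1.0 (fully open); "finger_force": force on a finger pad.
Only numpy, scipy, OpenCV 4.12 (cv2) and the standard library are available. Lean on these libraries where they do the work, as an engineer would, in place of code of your own. Each camera call takes 0.05 s, during which the arm holds its last target. There are 200 camera calls.

## Task

One of the two tin stands on the worktop holds a flat fish tin. Gently slide that stand's stop straight down until its pad touches the lid of the tin, then press its clamp lever down flat to lock it. Leave the tin lying where it is and do not touch the other, empty stand.

Things in the scene. Friction and masses are not known exactly. Their poses are not given: they have to be found in the camera images.
- tin: Flat oblong fish tin, 60 (its x) by 100 (its y) by 24 mm high, lying loose on the rubber mat (z = 16 mm) of its stand, under the stop, its centre at most 6 mm off the stop's axis. Origin: centre of its underside, z up; its lid is 24 mm above. Another such tin on the bare worktop at the back is not part of the job.
- stand: Fixed stand that holds the tin: wooden board 140 (x) by 150 (y) mm; steel column at the back (+x), top at z = 121 mm; aluminium arm, top at z = 111 mm, in which the stop slides. Origin: centre of the board's underside; z up. The stop's rod is 15 mm in front of it (-x). The clamp lever is on the +y side: hinge pin parallel to x, 32 mm to +y of the rod's axis, at z = 115 mm.
- stop: Depth stop of that stand: vertical rod 12 mm thick, rubber pad below (34 mm across), round black knob on top (36 mm across, 18 mm high, tapered below). Origin: centre of the pad's underside; axes as the stand's; the knob's flat top is 110 mm above. Slides vertically, 55 mm in all, pushed down with about 3 N; stays where left. Starts with the pad 15 to 40 mm above the tin's lid.
- clamp (a joint): Clamp lever of that stand, in rad: 0 = fully open, rising away from the rod at 0.87 rad (50 degrees) above level; 0.87 = pressed down flat (level, pointing to the stand's +y), locked, at its end stop. Starts at 0 to 0.2, moves with 1 to 2 N pressed on its outer half, stays where left.
- lever_end (a point): Free end of that lever, mid-thickness, 85 mm from the hinge pin. The outer 42 mm of the lever is a black grip 20 mm wide and 11 mm thick. y points outward along the lever, x along the hinge pin. With the lever flat, the grip's upper face is at z = 121 mm.
- spare_stand: The other stand, same make and size, but empty; not to be touched. Origin: centre of its board's underside; rod 15 mm in front (-x), lever on its +y side (reaches 117 mm to +y if flat). The top of its knob may be as high as z = 190 mm, its lever's end 190 mm. Behind both stands a wall cabinet hangs over the worktop (about x > 0.6 m, y < 0.18 m, z > 0.55 m): keep the arm out of it.

How it is judged:
By the outcome, as a careful person would: the job done as asked, in the order asked, and still so for the second after the job is handed in, with the robot touching nothing.
It also fails if it takes over 35 s, if anything falls off the work surface, if the arm or the gripper's body presses on something with over 40 N, if the wrist force passes 120 N, or if a joint passes its speed limit or range.

## Working session

There is one attempt and no reset: what is moved stays moved. The work goes in short steps, Python scripts to look and compute and a tool call to move; the robot and the scene stay as the last step left them, time stands still between calls to the robot, and variables do not carry over. Pictures are saved under pics/ and viewed, at most 10 in all, crops included, and the job is handed in when it is done.

Besides the shell and the picture viewer there is one more tool, called after ">>>" as name(argument=value, ...), one argument or row to a line, values as JSON. step_arm: Moves the arm, as the interface text tells. Its arguments: {"type":"object","properties":{"steps":{"type":"array","items":{"type":"array","items":{"type":"number"}}},"force":{"type":"number"}},"required":["steps"]}

```bash
mkdir -p pics; python3 - <<'E'
from plant import r
import cv2,pickle
d={}
for n in("side","top"):
    s=r.snapshot(n);d[n]=s;cv2.imwrite(f"pics/{n}0.png",s["pixels"][:,:,::-1])
    print(n,s["fx"],s["fy"],s["cx"],s["cy"],s["cam_to_world"])
pickle.dump(d,open("s0.pkl","wb"));st=r.get_state();print(st["clock"],st["tool_pos"],st["eef_rot"],r.tip_reach)
E
```

```text
side 527.3515942193754 527.3515942193754 330.32645729350133 243.2010854440769 [[ 0.97617242 -0.07598142  0.203259    0.29761389]
 [-0.21647645 -0.40578758  0.8879608  -0.69811592]
 [ 0.01501146 -0.91080363 -0.41256684  0.4974332 ]
 [ 0.          0.          0.          1.        ]]
top 538.771463220631 538.771463220631 315.0158787037226 240.7554161819321 [[ 0.01467269 -0.99221264  0.12368824  0.38353556]
 [-0.99988117 -0.01397494  0.00650691  0.02868137]
 [-0.00472771 -0.12376901 -0.99229979  1.05168475]
 [ 0.          0.          0.          1.        ]]
0.1 [0.14654386 0.60699742 0.22052036] [ 1.18087506e-01  9.93002888e-01 -7.77361727e-04 -3.25799599e-05] 0.017
```

View pics/side0.png

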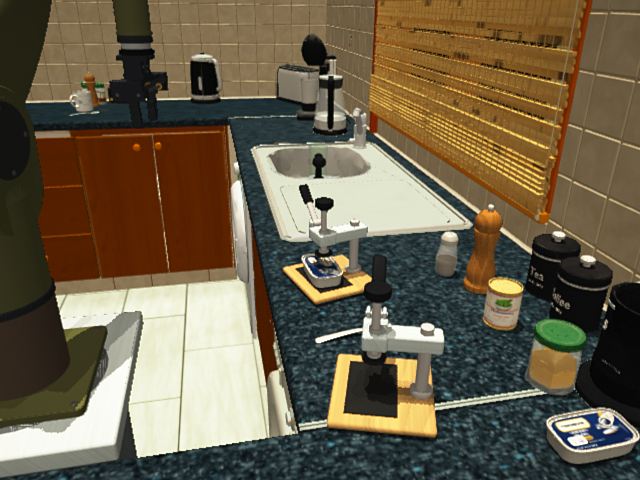

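View pics/top0.png

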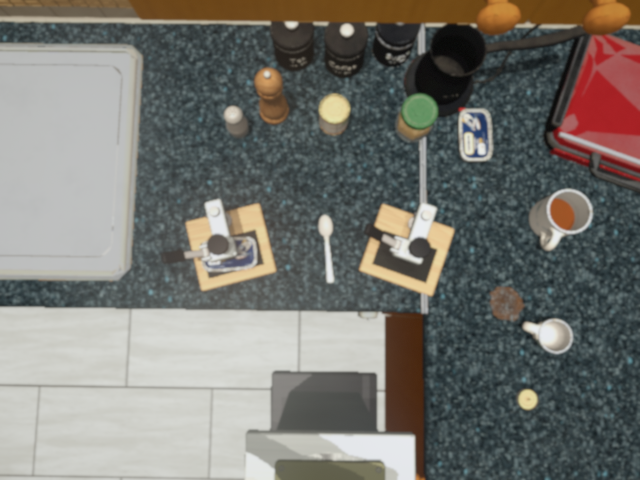

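The target is the left stand: top view board about (231,247), tin (230,256), knob (218,244), lever grip (175,256). In the side view its knob is at about (325,204) and its lever at (306,195). The empty stand is at top (407,250). I'll measure the board and zoom in.

```bash
cat > h.py <<'E'
import numpy as np
def ray(s,u,v):
    T=s["cam_to_world"];d=T[:3,:3]@np.array([(u-s["cx"])/s["fx"],(v-s["cy"])/s["fy"],1]);return T[:3,3],d/np.linalg.norm(d)
def plane(s,u,v,z):
    o,d=ray(s,u,v);return o+d*(z-o[2])/d[2]
def tri(a,pa,b,pb):
    o1,d1=ray(a,*pa);o2,d2=ray(b,*pb)
    t=np.linalg.lstsq(np.c_[d1,-d2],o2-o1,rcond=None)[0];p=o1+d1*t[0];q=o2+d2*t[1];return (p+q)/2,np.linalg.norm(p-q)
def proj(s,p):
    T=s["cam_to_world"];c=T[:3,:3].T@(np.asarray(p)-T[:3,3]);return np.array([s["fx"]*c[0]/c[2]+s["cx"],s["fy"]*c[1]/c[2]+s["cy"]])
E
python3 - <<'E'
import pickle,cv2,numpy as np
from h import *
d=pickle.load(open("s0.pkl","rb"));t=d["top"];s=d["side"]
hsv=cv2.cvtColor(t["pixels"],cv2.COLOR_RGB2HSV)
m=cv2.inRange(hsv,(10,60,120),(28,255,255))
for x0,x1 in((180,285),(350,465)):
    w=np.zeros_like(m);w[195:300,x0:x1]=m[195:300,x0:x1]
    pts=cv2.findNonZero(w);b=cv2.boxPoints(cv2.minAreaRect(pts))
    P=np.array([plane(t,*p,.014) for p in b]);print(b.round(1).tolist(),P.round(4).tolist(),"c",P.mean(0).round(4),"sides",[np.linalg.norm(P[i]-P[i-1]).round(4) for i in range(4)])
    e=[P[i]-P[i-1] for i in range(4)];print([np.degrees(np.arctan2(v[1],v[0])).round(1) for v in e])
a=cv2.resize(t["pixels"][195:300,155:285],None,fx=5,fy=5,interpolation=cv2.INTER_CUBIC)
b=cv2.resize(s["pixels"][175:310,275:385],None,fx=4.4,fy=4.4,interpolation=cv2.INTER_CUBIC)
cv2.imwrite("pics/a.png",a[:,:,::-1]);cv2.imwrite("pics/b.png",b[:,:,::-1])
E
```

```text
[[182.1999969482422, 221.5], [259.5, 201.3000030517578], [277.8999938964844, 271.79998779296875], [200.60000610351562, 292.0]] [[0.5472, 0.2953, 0.014], [0.5893, 0.1454, 0.014], [0.4515, 0.1061, 0.014], [0.4106, 0.2537, 0.014]] c [0.4996 0.2001 0.014 ] sides [np.float64(0.1427), np.float64(0.1557), np.float64(0.1433), np.float64(0.1531)]
[np.float64(16.9), np.float64(-74.3), np.float64(-164.1), np.float64(105.5)]
[[356.8999938964844, 270.8999938964844], [381.20001220703125, 202.0], [456.3999938964844, 228.39999389648438], [432.1000061035156, 297.29998779296875]] [[0.4556, -0.0461, 0.014], [0.5912, -0.0929, 0.014], [0.5409, -0.2389, 0.014], [0.4069, -0.1902, 0.014]] c [ 0.4987 -0.1421  0.014 ] sides [np.float64(0.1521), np.float64(0.1435), np.float64(0.1545), np.float64(0.1426)]
[np.float64(71.4), np.float64(-19.0), np.float64(-109.0), np.float64(160.0)]
```

View pics/a.png

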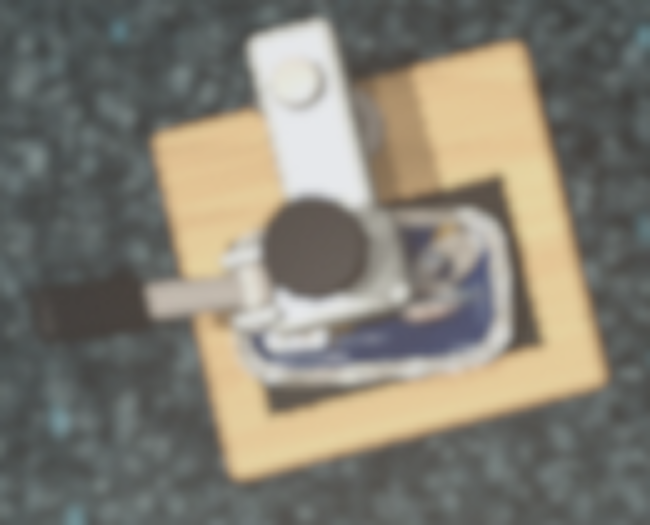

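View pics/b.png

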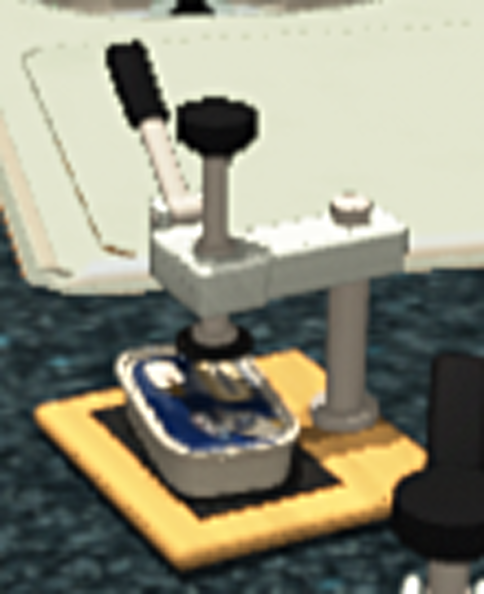

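The top crop shows board corners at (155,133), (525,42), (607,382) and (235,480), knob centre at (317,245) and lever tip at about (35,310). In the side crop, the knob top centre is about (217,111), the lever tip (125,45) and the pad bottom about (213,352).

```bash
python3 - <<'E'
import pickle,cv2,numpy as np
from h import *
d=pickle.load(open("s0.pkl","rb"));t=d["top"];s=d["side"]
A=lambda x,y:(x/5+155-.4,y/5+195-.4); B=lambda x,y:(x/4.4+275-.4,y/4.4+175-.4)
P=np.array([plane(t,*A(*p),.014) for p in((155,133),(525,42),(607,382),(235,480))])
print(P.round(4),P.mean(0),[np.linalg.norm(P[i]-P[i-1]).round(4) for i in range(4)])
ux=P[0]+P[1]-P[2]-P[3];uy=P[0]+P[3]-P[1]-P[2]
ya=np.arctan2(ux[1],ux[0]);yb=np.arctan2(-uy[0],uy[1]);yaw=(ya+yb)/2;print(np.degrees([ya,yb]))
c=P.mean(0);X=np.array([np.cos(yaw),np.sin(yaw),0]);Y=np.array([-X[1],X[0],0])
print("rod",c-.015*X)
k,e=tri(t,A(317,245),s,B(217,111));print("knobtop",k,e)
for z in(.14,.15,.16,.17,.18,.19):print(z,plane(t,*A(317,245),z))
rod=c-.015*X
for z in (k[2]-.11,k[2]):print(proj(s,[rod[0],rod[1],z]),z)
print("side knob->",B(217,111),"pad",B(213,352))
l,e=tri(t,A(38,308),s,B(127,44));print("leverend",l,e)
h=rod+.032*Y;h[2]=.115
v=l-h;print("along",v@Y,v@X,v[2],np.degrees(np.arctan2(v[2],v@Y)),np.linalg.norm(v))
E
```

```text
[[0.5478 0.2887 0.014 ]
 [0.5859 0.1451 0.014 ]
 [0.4531 0.1098 0.014 ]
 [0.4133 0.2519 0.014 ]] [0.5000184  0.19888056 0.014     ] [np.float64(0.1394), np.float64(0.1485), np.float64(0.1374), np.float64(0.1475)]
[15.08692166 15.2418264 ]
rod [0.48554071 0.19495672 0.014     ]
knobtop [0.48736352 0.19400123 0.1712259 ] 0.0021268548043565463
0.14 [0.48995601 0.20004619 0.14      ]
0.15 [0.48878871 0.19816654 0.15      ]
0.16 [0.48762142 0.19628689 0.16      ]
0.17 [0.48645412 0.19440724 0.17      ]
0.18 [0.48528683 0.19252759 0.18      ]
0.19 [0.48411953 0.19064794 0.19      ]
[321.75870743 253.95616987] 0.061225904266182476
[322.25774778 199.75574873] 0.17122590426618248
side knob-> (323.91818181818184, 199.8272727272727) pad (323.0090909090909, 254.6)
leverend [0.46512757 0.28463413 0.17253483] 0.0021666055384887513
along 0.05989463507918259 0.0037562895988015395 0.05753482811218884 43.84876605761603 0.0831368358113155
```

Measured values agree with the sizes given: rod at (0.486, 0.1945), yaw 15.2°, knob top z ≈ 0.171, so about 21 mm to the lid, lever at about 44°. Next: close the gripper and go over the knob.

>>> step_arm(
  steps=[
    [0, 0, -3, 0, 0, 0, 1],
    [-3.2, -2.4, 0, 0, 0, 0, 1],
    [-3.2, -2.4, 0, 0, 0, 0, 1],
    [-3.2, -2.4, 0, 0, 0, 0, 1],
    [-3.2, -2.4, 0, 0, 0, 0, 1],
    [-3.2, -2.4, 0, 0, 0, 0, 1],
    [-3.2, -2.4, 0, 0, 0, 0, 1],
    [-3.2, -2.4, 0, 0, 0, 0, 1],
  ],
  force=20,
)

```text
clock: 1.1
tool_pos: [0.3256, 0.3904, 0.251]
eef_rot: [0.118, 0.993, -0.0, -0.0]
contact_force: [0.3, 0.2, -0.0]
opening: 0.118
finger_force: 0.0
```

>>> step_arm(
  steps=[
    [-3.2, -2.4, 0, 0, 0, 0, 1],
    [-3.2, -2.4, 0, 0, 0, 0, 1],
    [-3.2, -2.4, 0, 0, 0, 0, 1],
    [-3.2, -2.4, 0, 0, 0, 0, 1],
    [-3.2, -2.4, 0, 0, 0, 0, 1],
    [-3.2, -2.4, 0, 0, 0, 0, 1],
    [0, 0, 0, 0, 0, 0, 1],
    [0, 0, 0, 0, 0, 0, 1],
  ],
)

```text
clock: 2.1
tool_pos: [0.4772, 0.2072, 0.251]
eef_rot: [0.118, 0.993, 0.0, -0.001]
contact_force: [-0.9, 0.8, 0.1]
opening: 0.008
finger_force: 0.0
```

>>> step_arm(
  steps=[
    [0, 0, 0, 0, 0, -9.5, 1],
    [0, 0, 0, 0, 0, -9.5, 1],
    [0, 0, 0, 0, 0, -9.5, 1],
    [0, 0, 0, 0, 0, 0, 1],
    [0, 0, 0, 0, 0, 0, 1],
  ],
)

```text
clock: 2.72
tool_pos: [0.4773, 0.2074, 0.2512]
eef_rot: [-0.129, 0.992, 0.0, -0.0]
contact_force: [0.4, 0.5, -0.2]
opening: 0.001
finger_force: 0.0
```

>>> step_arm(
  steps=[
    [-0.5, -1.5, 0, 0, 0, 0, 1],
    [0, 0, 2.5, 0, 0, 0, 1],
    [0, 0, 2, 0, 0, 0, 1],
    [0, 0, 0, 0, 0, 0, 1],
    [0, 0, 0, 0, 0, 0, 1],
  ],
)

```text
clock: 3.35
tool_pos: [0.4872, 0.1933, 0.2068]
eef_rot: [-0.129, 0.992, 0.0, 0.001]
contact_force: [-0.5, 0.1, -0.0]
opening: 0.004
finger_force: 0.0
```

```bash
python3 - <<'E'
from plant import r
import cv2,pickle,numpy as np
from h import proj
d={n:r.snapshot(n) for n in("side","top")};p=np.array(r.get_state()["tool_pos"]);p[2]-=.017;print(p,proj(d["side"],p))
pickle.dump(d,open("s1.pkl","wb"))
a=cv2.resize(d["top"]["pixels"][175:295,155:275],None,fx=3.3,fy=3.3,interpolation=cv2.INTER_CUBIC)
b=cv2.resize(d["side"]["pixels"][165:285,265:385],None,fx=3.3,fy=3.3,interpolation=cv2.INTER_CUBIC)
cv2.imwrite("pics/c.png",np.hstack([a,b])[:,:,::-1])
E
```

```text
[0.48720679 0.19361133 0.19009431] [323.39749577 190.12615287]
```

View pics/c.png

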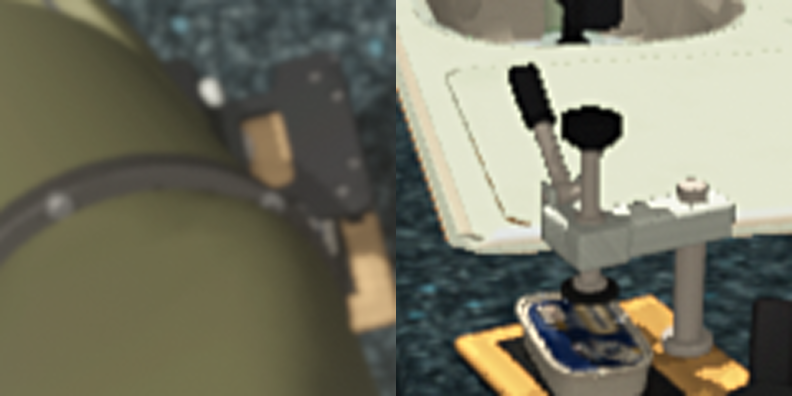

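The top view shows the arm over the stand. The side crop shows no fingers above the knob, which is unexpected, so I'll look at a full fresh side view.

```bash
python3 - <<'E'
from plant import r
import cv2,pickle,numpy as np
d=pickle.load(open("s1.pkl","rb"));s=r.snapshot("side")
print(np.abs(s["cam_to_world"]-d["side"]["cam_to_world"]).max(),np.abs(s["pixels"].astype(int)-d["side"]["pixels"]).mean())
cv2.imwrite("pics/d.png",s["pixels"][:,:,::-1]);print(r.get_state()["tool_pos"],r.get_state()["clock"])
E
```

```text
0.0 0.6473046875
[0.48710625 0.19366209 0.20703303] 3.5
```

View pics/d.png

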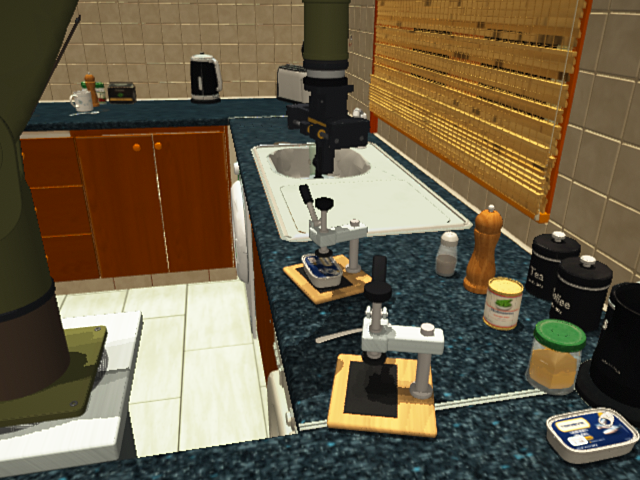

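The gripper is directly above the knob: fingertips at about (324,178), knob top (324,200). The tips look about 20 mm higher than nominal, so I'll descend gently and watch the force.

>>> step_arm(
  steps=[
    [-0.1, 0.1, 0.6, 0, 0, 0, 1],
    [0, 0, 0.4, 0, 0, 0, 1],
    [0, 0, 0.3, 0, 0, 0, 1],
    [0, 0, 0.2, 0, 0, 0, 1],
    [0, 0, 0, 0, 0, 0, 1],
  ],
)

```text
clock: 4.12
tool_pos: [0.4871, 0.1947, 0.191]
eef_rot: [-0.13, 0.992, -0.0, -0.0]
contact_force: [-0.3, 0.0, -0.1]
opening: 0.008
finger_force: 0.0
```

>>> step_arm(
  steps=[
    [0, 0, 0.2, 0, 0, 0, 1],
    [0, 0, 0.2, 0, 0, 0, 1],
    [0, 0, 0, 0, 0, 0, 1],
  ],
)

```text
clock: 4.5
tool_pos: [0.4871, 0.1947, 0.1871]
eef_rot: [-0.13, 0.992, -0.0, -0.0]
contact_force: [0.4, -0.1, 0.0]
opening: 0.002
finger_force: 0.0
```

```bash
python3 - <<'E'
from plant import r
import cv2,pickle,numpy as np
s=r.snapshot("side");st=r.get_state();print(st["tool_pos"],st["contact_force"],st["opening"])
b=cv2.resize(s["pixels"][100:285,265:385],None,fx=3.2,fy=3.2,interpolation=cv2.INTER_CUBIC)
cv2.imwrite("pics/e.png",b[:,:,::-1])
E
```

```text
[0.48716791 0.19473435 0.18715668] [-0.16888676  0.64212466  0.02499734] 0.006597502021379833
```

View pics/e.png

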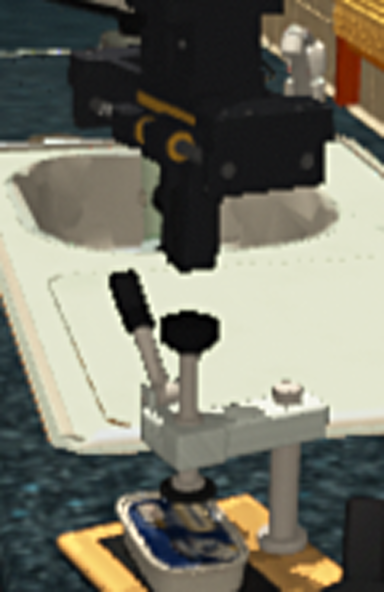

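The fingertips are at row 184 where 200 was expected. I'll check whether the camera or the closed fingers explain it: take another picture now, and compare the open fingertips in the first picture.

```bash
python3 - <<'E'
from plant import r
import cv2,pickle,numpy as np
from h import *
d=pickle.load(open("s0.pkl","rb"));s=d["side"]
p0=np.array([.1465,.607,.2205]);Y=np.array([.2345,.972,0])
for k in(-.05,0,.05):print("start tips",proj(s,p0+k*Y-[0,0,.017]),proj(s,p0+k*Y))
s2=r.snapshot("side");st=r.get_state();print(st["tool_pos"],st["clock"])
g=s2["pixels"].max(2)
# dark columns run above knob
for u in(318,322,326,330):print(u,[int(x) for x in g[176:204,u]])
for z in(.17,.18,.19,.2,.21):print(z,proj(s,[st["tool_pos"][0],st["tool_pos"][1],z]))
b0=cv2.resize(d["side"]["pixels"][60:140,90:190],None,fx=4,fy=4,interpolation=cv2.INTER_CUBIC)
cv2.imwrite("pics/f.png",b0[:,:,::-1])
E
```

```text
start tips [139.61637556 142.54506552] [138.61127741 135.13311905]
start tips [146.95748767 137.51388989] [146.03067012 130.34520797]
start tips [153.78229852 132.83655741] [152.92541458 125.89586492]
[0.48720875 0.19471553 0.18721487] 4.6
318 [19, 20, 17, 13, 6, 18, 131, 235, 241, 234, 232, 230, 230, 230, 230, 230, 230, 230, 230, 232, 239, 215, 42, 0, 11, 12, 11, 12]
322 [21, 22, 22, 22, 22, 19, 20, 12, 21, 142, 242, 234, 231, 231, 230, 230, 230, 230, 232, 238, 213, 41, 0, 10, 13, 14, 13, 13]
326 [24, 25, 23, 25, 23, 24, 18, 29, 149, 245, 235, 231, 230, 230, 230, 230, 230, 230, 231, 235, 219, 105, 12, 5, 10, 14, 12, 16]
330 [24, 23, 22, 22, 20, 17, 11, 22, 144, 241, 233, 231, 230, 230, 230, 230, 230, 229, 230, 231, 235, 217, 104, 11, 4, 12, 11, 12]
0.17 [323.16997795 200.3776228 ]
0.18 [323.22156057 195.20270839]
0.19 [323.2735874  189.98323004]
0.2 [323.3260642  184.71860961]
0.21 [323.37899683 179.40825892]
```

View pics/f.png

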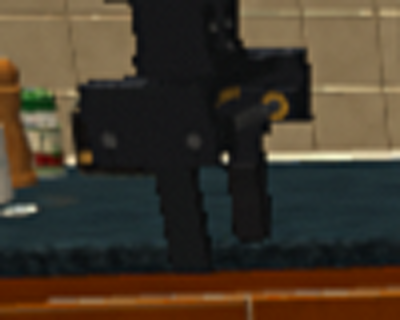

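Even at the start, the tips appear 12–15 px higher than the reported pose predicts: (137,127) and (153,120) against rows 142 and 133. So there is a fixed offset, either in height or in depth. The gripper body in the top view and the board in the side view should settle which.

```bash
python3 - <<'E'
import pickle,numpy as np
from h import *
d=pickle.load(open("s1.pkl","rb"));t=d["top"];s=d["side"]
X=np.array([.967,.256,0]);Y=np.array([-.256,.967,0]);p=np.array([.4872,.1936,.2068])
for name,off in(("nominal",[0,0,0]),("z+33",[0,0,.033]),("y+60",[0,.06,0])):
  for z in(.043,.09):
    print(name,z,[((proj(t,p+off+[0,0,z]-.0935*Y+a*.0375*X)-[155,175])*3.3).round() .tolist() for a in(1,-1)])
  print(name,"tip side",proj(s,p+off-[0,0,.017]), "side body -Y corners",[proj(s,p+off+[0,0,.043]-.0935*Y+a*.0375*X).round().tolist() for a in(1,-1)])
for P in([.5478,.2887,.014],[.5859,.1451,.014],[.4531,.1098,.014],[.4133,.2519,.014]):print("board side",proj(s,P).round(1))
E
```

```text
nominal 0.043 [[358.0, 77.0], [396.0, 234.0]]
nominal 0.09 [[348.0, 55.0], [388.0, 221.0]]
nominal tip side [323.39355967 190.28273993] side body -Y corners [[369.0, 169.0], [329.0, 175.0]]
z+33 0.043 [[351.0, 61.0], [391.0, 225.0]]
z+33 0.09 [[339.0, 38.0], [381.0, 212.0]]
z+33 tip side [323.57037237 172.72236351] side body -Y corners [[370.0, 150.0], [329.0, 154.0]]
y+60 0.043 [[228.0, 75.0], [264.0, 232.0]]
y+60 0.09 [[209.0, 53.0], [248.0, 219.0]]
y+60 tip side [316.9809696  180.36706002] side body -Y corners [[360.0, 160.0], [321.0, 164.0]]
board side [341.3 253. ]
board side [378.3 283.1]
board side [313.4 299.2]
board side [280.9 266. ]
```

xy agrees with nominal. The whole gripper really does sit about 30 mm higher than the reported z, while the board agrees with the side camera. I'll keep descending gently until the force shows contact, expected around reported z ≈ 0.157.

>>> step_arm(
  steps=[
    [0, 0, 0.3, 0, 0, 0, 1],
    [0, 0, 0.3, 0, 0, 0, 1],
    [0, 0, 0.3, 0, 0, 0, 1],
    [0, 0, 0, 0, 0, 0, 1],
  ],
)

```text
clock: 5.1
tool_pos: [0.487, 0.1947, 0.1779]
eef_rot: [-0.13, 0.992, -0.0, -0.0]
contact_force: [0.1, -0.7, -0.1]
opening: 0.003
finger_force: 0.0
```

>>> step_arm(
  steps=[
    [0, 0, 0.3, 0, 0, 0, 1],
    [0, 0, 0.3, 0, 0, 0, 1],
    [0, 0, 0.3, 0, 0, 0, 1],
    [0, 0, 0, 0, 0, 0, 1],
  ],
)

```text
clock: 5.6
tool_pos: [0.4871, 0.1947, 0.169]
eef_rot: [-0.13, 0.992, -0.0, -0.0]
contact_force: [-0.3, 0.1, 0.1]
opening: 0.007
finger_force: 0.0
```

>>> step_arm(
  steps=[
    [0, 0, 0.2, 0, 0, 0, 1],
    [0, 0, 0.2, 0, 0, 0, 1],
    [0, 0, 0.2, 0, 0, 0, 1],
    [0, 0, 0, 0, 0, 0, 1],
  ],
)

```text
clock: 6.1
tool_pos: [0.4871, 0.1947, 0.163]
eef_rot: [-0.13, 0.992, -0.0, -0.0]
contact_force: [-0.4, -0.2, 0.9]
opening: 0.009
finger_force: 0.0
```

>>> step_arm(
  steps=[
    [0, 0, 0.1, 0, 0, 0, 1],
    [0, 0, 0.1, 0, 0, 0, 1],
    [0, 0, 0.1, 0, 0, 0, 1],
    [0, 0, 0.1, 0, 0, 0, 1],
  ],
)

```text
clock: 6.6
tool_pos: [0.4872, 0.1947, 0.1591]
eef_rot: [-0.13, 0.992, 0.0, -0.0]
contact_force: [0.5, -0.1, -0.8]
opening: 0.003
finger_force: 0.0
```

>>> step_arm(
  steps=[
    [0, 0, 0.2, 0, 0, 0, 1],
    [0, 0, 0.2, 0, 0, 0, 1],
    [0, 0, 0.2, 0, 0, 0, 1],
    [0, 0, 0, 0, 0, 0, 1],
  ],
)

```text
clock: 7.1
tool_pos: [0.4872, 0.1948, 0.1531]
eef_rot: [-0.13, 0.992, 0.0, -0.0]
contact_force: [0.0, -0.1, 0.8]
opening: 0.002
finger_force: 0.1
```

```bash
python3 - <<'E'
from plant import r
import cv2,pickle,numpy as np
s=r.snapshot("side");st=r.get_state();print(st["tool_pos"],st["contact_force"])
b=cv2.resize(s["pixels"][140:285,265:385],None,fx=4,fy=4,interpolation=cv2.INTER_CUBIC)
cv2.imwrite("pics/g.png",b[:,:,::-1])
E
```

```text
[0.48722348 0.1947499  0.15308865] [-0.02675944 -0.82711763  0.31677403]
```

View pics/g.png

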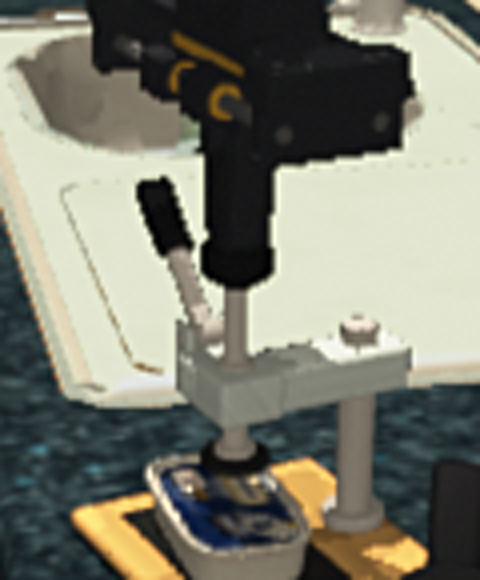

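The fingertips are now at about crop y 250, at the knob's top rim, with the pad still well above the lid. Continuing in small steps.

>>> step_arm(
  steps=[
    [0, 0, 0.1, 0, 0, 0, 1],
    [0, 0, 0.1, 0, 0, 0, 1],
    [0, 0, 0.1, 0, 0, 0, 1],
    [0, 0, 0.1, 0, 0, 0, 1],
  ],
)

```text
clock: 7.65
tool_pos: [0.4873, 0.1947, 0.1492]
eef_rot: [-0.13, 0.992, 0.0, 0.0]
contact_force: [-0.7, -1.4, 3.0]
opening: 0.004
finger_force: 1.5
```

>>> step_arm(
  steps=[
    [0, 0, 0.1, 0, 0, 0, 1],
    [0, 0, 0.1, 0, 0, 0, 1],
    [0, 0, 0.1, 0, 0, 0, 1],
    [0, 0, 0.1, 0, 0, 0, 1],
  ],
)

```text
clock: 8.15
tool_pos: [0.4872, 0.1947, 0.1452]
eef_rot: [-0.13, 0.992, 0.0, 0.0]
contact_force: [-0.4, -0.3, 3.4]
opening: 0.003
finger_force: 1.5
```

```bash
cat > meas.py <<'E'
from plant import r
import pickle,numpy as np
d=pickle.load(open("s0.pkl","rb"))["side"]["pixels"].max(2);s=r.snapshot("side")["pixels"].max(2);st=r.get_state()
print(st["clock"],st["tool_pos"],np.round(st["contact_force"],1))
for n,g in(("0",d),("now",s)):
    print(n,"knob/rod",[int(x) for x in g[200:236,323]]);print(n,"pad",[int(x) for x in g[240:272,323]])
E
python3 meas.py
```

```text
8.2 [0.48724602 0.19473412 0.14504518] [-0.2 -0.7  2.3]
0 knob/rod [31, 30, 31, 27, 16, 13, 15, 15, 12, 12, 52, 110, 131, 131, 130, 130, 130, 130, 129, 130, 130, 129, 130, 130, 130, 130, 129, 129, 131, 130, 123, 114, 120, 123, 149, 171]
0 pad [138, 139, 138, 137, 134, 132, 124, 120, 131, 131, 122, 113, 123, 82, 19, 10, 17, 101, 199, 207, 142, 109, 99, 91, 69, 37, 35, 38, 37, 37, 56, 102]
now knob/rod [24, 24, 23, 24, 25, 22, 19, 15, 12, 15, 12, 14, 15, 15, 10, 12, 72, 134, 133, 131, 131, 130, 129, 131, 131, 131, 130, 130, 131, 131, 124, 114, 122, 111, 110, 118]
now pad [134, 135, 137, 136, 133, 131, 124, 121, 131, 132, 131, 131, 131, 130, 131, 125, 119, 135, 110, 26, 13, 18, 32, 63, 70, 36, 36, 38, 38, 40, 58, 78]
```

The stop is moving, about 11 mm so far at about 3 N.

>>> step_arm(
  steps=[
    [0, 0, 0.1, 0, 0, 0, 1],
    [0, 0, 0.1, 0, 0, 0, 1],
    [0, 0, 0.1, 0, 0, 0, 1],
    [0, 0, 0.1, 0, 0, 0, 1],
    [0, 0, 0.1, 0, 0, 0, 1],
    [0, 0, 0, 0, 0, 0, 1],
  ],
)

```text
clock: 8.95
tool_pos: [0.4872, 0.1947, 0.1401]
eef_rot: [-0.13, 0.992, 0.0, -0.0]
contact_force: [-1.0, 0.5, 1.9]
opening: 0.005
finger_force: 0.5
```

>>> step_arm(
  steps=[
    [0, 0, 0.05, 0, 0, 0, 1],
    [0, 0, 0.05, 0, 0, 0, 1],
    [0, 0, 0.05, 0, 0, 0, 1],
  ],
)

```text
clock: 9.32
tool_pos: [0.4872, 0.1947, 0.1387]
eef_rot: [-0.13, 0.992, 0.0, 0.0]
contact_force: [0.4, 0.4, 3.2]
opening: 0.008
finger_force: 1.4
```

```bash
python3 meas.py | grep -v ^0
```

```text
9.375 [0.48724052 0.19473446 0.13869356] [ 0.8 -0.2  2.4]
now knob/rod [25, 25, 24, 24, 23, 25, 23, 23, 22, 22, 18, 13, 14, 16, 15, 13, 14, 14, 11, 51, 111, 134, 131, 131, 130, 129, 129, 130, 132, 131, 124, 115, 122, 111, 109, 118]
now pad [134, 136, 136, 135, 134, 131, 124, 121, 131, 131, 131, 131, 131, 132, 131, 132, 132, 132, 125, 121, 136, 111, 24, 14, 18, 21, 31, 41, 37, 39, 59, 77]
```

>>> step_arm(
  steps=[
    [0, 0, 0.05, 0, 0, 0, 1],
    [0, 0, 0.05, 0, 0, 0, 1],
    [0, 0, 0.05, 0, 0, 0, 1],
  ],
)

```text
clock: 9.75
tool_pos: [0.4872, 0.1948, 0.1372]
eef_rot: [-0.13, 0.992, 0.0, 0.0]
contact_force: [-0.1, 0.6, 2.5]
opening: 0.008
finger_force: 1.4
```

>>> step_arm(
  steps=[
    [0, 0, 0.05, 0, 0, 0, 1],
    [0, 0, 0.05, 0, 0, 0, 1],
  ],
)

```text
clock: 10.0
tool_pos: [0.4872, 0.1947, 0.1362]
eef_rot: [-0.13, 0.992, 0.0, 0.0]
contact_force: [-1.1, -0.4, 3.3]
opening: 0.0
finger_force: 1.4
```

>>> step_arm(
  steps=[
    [0, 0, 0.05, 0, 0, 0, 1],
    [0, 0, 0.05, 0, 0, 0, 1],
  ],
)

```text
clock: 10.25
tool_pos: [0.4872, 0.1947, 0.1352]
eef_rot: [-0.13, 0.992, 0.0, 0.0]
contact_force: [-0.0, -0.6, 3.2]
opening: 0.008
finger_force: 1.4
```

>>> step_arm(
  steps=[
    [0, 0, 0.05, 0, 0, 0, 1],
    [0, 0, 0, 0, 0, 0, 1],
  ],
)

```text
clock: 10.5
tool_pos: [0.4872, 0.1947, 0.1346]
eef_rot: [-0.13, 0.992, 0.0, -0.0]
contact_force: [0.7, 0.3, 1.7]
opening: 0.005
finger_force: 1.0
```

>>> step_arm(
  steps=[
    [0, 0, 0.05, 0, 0, 0, 1],
    [0, 0, 0, 0, 0, 0, 1],
  ],
)

```text
clock: 10.75
tool_pos: [0.4872, 0.1947, 0.1342]
eef_rot: [-0.13, 0.992, 0.0, -0.0]
contact_force: [0.3, -0.1, 1.7]
opening: 0.004
finger_force: 1.0
```

>>> step_arm(
  steps=[
    [0, 0, 0.05, 0, 0, 0, 1],
    [0, 0, 0, 0, 0, 0, 1],
  ],
)

```text
clock: 11.0
tool_pos: [0.4872, 0.1947, 0.1337]
eef_rot: [-0.13, 0.992, 0.0, 0.0]
contact_force: [0.2, -0.7, 2.3]
opening: 0.002
finger_force: 1.1
```

```bash
python3 meas.py | grep -v ^0
```

```text
11.05 [0.48723243 0.19475445 0.13369076] [-0.4  0.2  2.8]
now knob/rod [23, 25, 25, 24, 24, 24, 25, 24, 24, 23, 24, 24, 21, 14, 13, 15, 14, 15, 15, 14, 12, 21, 79, 136, 133, 130, 130, 131, 130, 131, 124, 115, 121, 112, 110, 119]
now pad [134, 135, 136, 136, 133, 130, 123, 121, 131, 131, 131, 131, 131, 131, 131, 130, 132, 131, 131, 131, 129, 123, 125, 113, 37, 14, 18, 18, 25, 40, 59, 79]
```

>>> step_arm(
  steps=[
    [0, 0, 0.05, 0, 0, 0, 1],
    [0, 0, 0.05, 0, 0, 0, 1],
  ],
)

```text
clock: 11.3
tool_pos: [0.4873, 0.1947, 0.1331]
eef_rot: [-0.13, 0.992, -0.0, 0.0]
contact_force: [-1.7, -0.7, 9.3]
opening: 0.004
finger_force: 5.0
```

>>> step_arm(
  steps=[
    [0, 0, 0.05, 0, 0, 0, 1],
    [0, 0, 0.05, 0, 0, 0, 1],
  ],
)

```text
clock: 11.55
tool_pos: [0.4873, 0.1948, 0.133]
eef_rot: [-0.13, 0.992, -0.0, 0.0]
contact_force: [-3.1, -1.1, 18.6]
opening: 0.002
finger_force: 9.5
```

The pad is on the lid: force jumped at reported z 0.133. That also shows the tips are at reported z + 17 mm, so the lever is flat at reported z ≈ 0.104. Retreating and moving over the lever.

>>> step_arm(
  steps=[
    [0, 0, -0.3, 0, 0, 0, 1],
    [0, 0, -1.7, 0, 0, 0, 1],
    [0, 0, -3, 0, 0, 0, 1],
    [0, 2.5, 0, 0, 0, 0, 1],
    [0, 2.5, 0, 0, 0, 0, 1],
    [0, 1.7, 0, 0, 0, 0, 1],
    [0, 0, 0, 0, 0, 0, 1],
  ],
)

```text
clock: 12.42
tool_pos: [0.4693, 0.2607, 0.1815]
eef_rot: [-0.131, 0.991, 0.0, -0.0]
contact_force: [0.4, -0.3, -0.5]
opening: 0.002
finger_force: 0.0
```

```bash
python3 meas.py | grep -v ^0
```

```text
12.475 [0.46976133 0.25918646 0.18135715] [ 0.7 -0.3 -0.2]
now knob/rod [229, 228, 228, 228, 228, 228, 230, 237, 212, 46, 2, 10, 13, 12, 14, 16, 14, 14, 15, 15, 12, 14, 72, 134, 133, 131, 130, 133, 131, 131, 124, 115, 122, 112, 109, 119]
now pad [134, 136, 137, 136, 133, 130, 123, 120, 130, 132, 131, 131, 130, 131, 131, 130, 131, 130, 130, 131, 131, 123, 115, 124, 77, 18, 16, 18, 22, 40, 60, 78]
```

>>> step_arm(
  steps=[
    [0, 0, 0.8, 0, 0, 0, 1],
    [0, 0, 0.7, 0, 0, 0, 1],
    [0, 0.1, 0.4, 0, 0, 0, 1],
    [0, 0.1, 0.4, 0, 0, 0, 1],
    [0, 0.1, 0.4, 0, 0, 0, 1],
    [0, 0, 0, 0, 0, 0, 1],
  ],
)

```text
clock: 13.22
tool_pos: [0.469, 0.2625, 0.1545]
eef_rot: [-0.13, 0.991, -0.0, -0.0]
contact_force: [-0.2, 0.3, 0.2]
opening: 0.005
finger_force: 0.0
```

>>> step_arm(
  steps=[
    [0, 0.2, 0.4, 0, 0, 0, 1],
    [0, 0.2, 0.4, 0, 0, 0, 1],
    [0, 0.2, 0.4, 0, 0, 0, 1],
    [0, 0.2, 0.4, 0, 0, 0, 1],
  ],
)

```text
clock: 13.72
tool_pos: [0.4671, 0.2704, 0.1385]
eef_rot: [-0.13, 0.992, 0.0, 0.0]
contact_force: [0.5, 0.0, 2.2]
opening: 0.006
finger_force: 0.5
```

Contact with the lever at about 2 N. Continuing down and outward.

>>> step_arm(
  steps=[
    [0, 0.2, 0.4, 0, 0, 0, 1],
    [0, 0.2, 0.4, 0, 0, 0, 1],
    [0, 0.2, 0.4, 0, 0, 0, 1],
    [0, 0.1, 0.4, 0, 0, 0, 1],
  ],
)

```text
clock: 14.22
tool_pos: [0.4652, 0.2771, 0.1225]
eef_rot: [-0.13, 0.992, 0.0, 0.0]
contact_force: [-0.0, 1.1, 0.4]
opening: 0.007
finger_force: 0.5
```

>>> step_arm(
  steps=[
    [0, 0.1, 0.3, 0, 0, 0, 1],
    [0, 0.1, 0.3, 0, 0, 0, 1],
    [0, 0.1, 0.3, 0, 0, 0, 1],
    [0, 0.1, 0.2, 0, 0, 0, 1],
    [0, 0.1, 0.2, 0, 0, 0, 1],
  ],
)

```text
clock: 14.85
tool_pos: [0.4641, 0.2813, 0.1095]
eef_rot: [-0.13, 0.992, -0.0, -0.0]
contact_force: [1.0, -0.6, 0.8]
opening: 0.006
finger_force: 0.4
```

>>> step_arm(
  steps=[
    [0, 0, 0.1, 0, 0, 0, 1],
    [0, 0, 0.1, 0, 0, 0, 1],
    [0, 0, 0.1, 0, 0, 0, 1],
  ],
)

```text
clock: 15.22
tool_pos: [0.4639, 0.2818, 0.1067]
eef_rot: [-0.13, 0.992, 0.0, -0.0]
contact_force: [0.1, 0.7, 0.7]
opening: 0.006
finger_force: 0.4
```

>>> step_arm(
  steps=[
    [0, 0, 0.1, 0, 0, 0, 1],
    [0, 0, 0.1, 0, 0, 0, 1],
    [0, 0, 0, 0, 0, 0, 1],
  ],
)

```text
clock: 15.6
tool_pos: [0.464, 0.2818, 0.1046]
eef_rot: [-0.13, 0.992, 0.0, 0.0]
contact_force: [-0.6, -0.3, -0.0]
opening: 0.005
finger_force: 0.0
```

>>> step_arm(
  steps=[
    [0, 0, 0.1, 0, 0, 0, 1],
    [0, 0, 0, 0, 0, 0, 1],
  ],
)

```text
clock: 15.85
tool_pos: [0.4641, 0.2816, 0.1037]
eef_rot: [-0.13, 0.992, -0.0, 0.0]
contact_force: [-0.0, -0.4, -0.1]
opening: 0.006
finger_force: 0.0
```

>>> step_arm(
  steps=[
    [0, 0, 0.1, 0, 0, 0, 1],
    [0, 0, 0, 0, 0, 0, 1],
  ],
)

```text
clock: 16.1
tool_pos: [0.4642, 0.2816, 0.1033]
eef_rot: [-0.13, 0.992, -0.0, 0.0]
contact_force: [-1.5, -0.6, 6.1]
opening: 0.007
finger_force: 3.1
```

>>> step_arm(
  steps=[
    [0, 0, 0.05, 0, 0, 0, 1],
    [0, 0, 0, 0, 0, 0, 1],
  ],
)

```text
clock: 16.35
tool_pos: [0.4642, 0.2816, 0.1032]
eef_rot: [-0.13, 0.992, -0.0, 0.0]
contact_force: [-1.6, -0.9, 9.3]
opening: 0.004
finger_force: 4.9
```

```bash
python3 - <<'E'
from plant import r
import cv2
s=r.snapshot("side");st=r.get_state();print(st["tool_pos"],st["contact_force"])
b=cv2.resize(s["pixels"][140:285,265:385],None,fx=4,fy=4,interpolation=cv2.INTER_CUBIC)
cv2.imwrite("pics/h.png",b[:,:,::-1])
E
```

```text
[0.46416285 0.28163838 0.10320807] [-1.54136579 -0.45259281  9.78822588]
```

The end stop is reached: stiff, about 10 N, with the tip at z ≈ 0.121 as specified. Retreating, then checking.

>>> step_arm(
  steps=[
    [0, 0, -0.3, 0, 0, 0, 1],
    [0, 0, -2, 0, 0, 0, 1],
    [0, 0, -4, 0, 0, 0, 1],
    [0, 0, -4, 0, 0, 0, 1],
    [3, 3, -1, 0, 0, 0, 1],
    [4, 4, 0, 0, 0, 0, 1],
    [4, 4, 0, 0, 0, 0, 1],
    [0, 0, 0, 0, 0, 0, 1],
  ],
)

```text
clock: 17.4
tool_pos: [0.3249, 0.3625, 0.2156]
eef_rot: [-0.135, 0.991, 0.001, -0.001]
contact_force: [0.7, -0.5, -0.1]
opening: 0.003
finger_force: 0.0
```

```bash
python3 meas.py | grep -v ^0; python3 - <<'E'
from plant import r
import cv2,numpy as np
s=r.snapshot("side")["pixels"];t=r.snapshot("top")["pixels"]
a=cv2.resize(t[180:305,155:285],(416,400),interpolation=cv2.INTER_CUBIC);b=cv2.resize(s[170:300,270:390],(370,400),interpolation=cv2.INTER_CUBIC)
cv2.imwrite("pics/i.png",np.hstack([a,b])[:,:,::-1])
E
```

```text
17.45 [0.32773123 0.36068637 0.21536738] [ 0.6 -0.7  0.6]
now knob/rod [229, 228, 228, 228, 228, 228, 230, 236, 211, 52, 18, 29, 31, 32, 32, 27, 14, 14, 13, 16, 12, 13, 73, 135, 132, 130, 130, 130, 130, 130, 125, 113, 121, 109, 122, 171]
now pad [138, 139, 139, 138, 135, 131, 123, 120, 130, 132, 131, 131, 131, 131, 131, 131, 131, 131, 131, 131, 131, 124, 115, 123, 76, 20, 16, 17, 21, 38, 57, 103]
```

View pics/i.png

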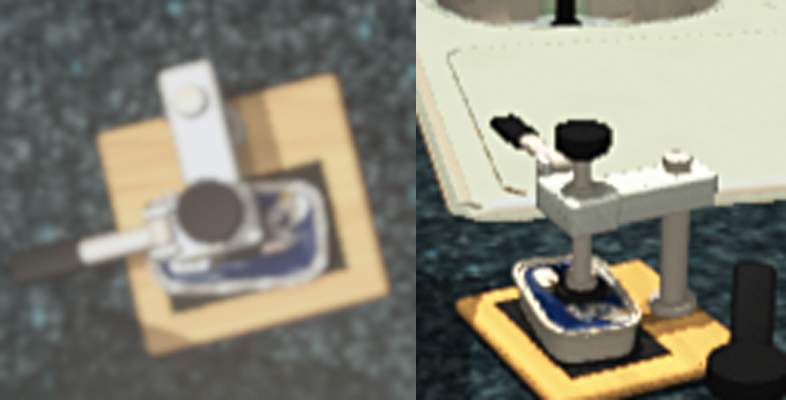

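The stop is down with its pad on the lid and the tin lies unmoved. The lever points along +y; its tip is at side (297,210) and top (158,264). I'll check it is level before handing in.

```bash
python3 - <<'E'
import pickle,numpy as np
from h import *
d=pickle.load(open("s0.pkl","rb"))
for a in(0,3,6,10):
    c,q=np.cos(np.radians(a)),np.sin(np.radians(a));L=.032+.085*c
    p=[.487-.256*L,.1948+.967*L,.115+.085*q];print(a,proj(d["side"],p),proj(d["top"],p))
print(tri(d["top"],(158.5,264),d["side"],(298,209.7)))
E
```

```text
0 [297.28292568 208.1405758 ] [158.19537315 263.15116798]
3 [297.28262679 206.12370549] [157.50923825 262.92365841]
6 [297.3288429  204.14082572] [156.95030236 262.66208295]
10 [297.46310211 201.55791161] [156.40873954 262.26078725]
(array([0.45718302, 0.30821725, 0.11140708]), np.float64(0.002693823617786948))
```

The lever reads level: its tip is at z ≈ 0.111 to 0.115. Handing in.

```bash
python3 -c "
from plant import r
print(r.finish_job())"
```

```text
the job is handed in; nothing more can be done
None
```

The job is handed in at about 17.6 s: the stop's pad rests on the tin's lid (the press peaked at about 19 N on touching), the clamp lever is flat at its end stop, and the tin and the empty stand were left where they were.

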